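# Lock the cake turntable and scrape the foam offcuts into the tray

### The job

Clear the trimmings of a foam display cake off the decorating turntable. First lock its plate so that it cannot spin: bring the eye of the lug on the plate's rim over the eye of the bracket below and drop the red-headed lock pin fully down through both. Then, with the bench scraper and never with the fingers (the colour on the offcuts is wet), push all three offcuts off the plate into the white tray under its edge, and put the scraper back upright, fully down in the slot of the tool block; leave the lock pin in, and do not disturb the bottles and cups.

Things in the scene. Friction and masses are not known exactly. Their poses are not given: they have to be found in the camera images.
- turntable: Cake decorating turntable, fixed to the table: foot and column with a round grey plate 304 mm in diameter on top; the plate's upper face is 130 mm above the table. Origin on the table; the spin axis stands at x = 1 mm, y = 14 mm of this frame. The lock bracket stands on its +y side, the tray lies on its -y side.
- turntable_plate (a joint): Turn of the plate about the vertical axis, rad, counterclockwise from above positive, free to spin; 0 = the lug's eye exactly over the bracket's eye. It starts between -1.1 and -0.4.
- lug_eye (a point): Centre of the eye's mouth in the upper face of the aluminium lug that is screwed to the plate's rim and turns with it: a vertical through hole 13 mm wide in a lug 36 mm wide and 10 mm thick, 172 mm from the spin axis, upper face 129 mm above the table (1 mm below the plate's face).
- bracket_eye (a point): Centre of the eye's mouth in the upper face of the fixed steel bracket of the turntable's foot: a vertical through hole 13 mm wide in a plate 12 mm thick, 172 mm from the spin axis, upper face 110 mm above the table, 9 mm under the lug. Its axes are parallel to the turntable's.
- lock_pin: Lock pin, 105 mm long, 90 g, upright in the end hole of the tool block at the start. Origin at the tip of its steel shank, z along the pin towards its head. Shank 10 mm in diameter and 55 mm long, its last 9 mm tapered to 5 mm; then a collar 22 mm wide (55 to 60 mm from the tip) that comes to rest on the lug; red head 24 mm in diameter from 62 to 105 mm.
- tool_block: White block, 210 x 60 x 48 mm (x, y, z), fixed. Origin centre of its underside. Scraper slot at x = -18 mm, y = 0: 156 mm long, 8 mm wide, floor 8 mm above the table, between two splayed steel lead-in lips that reach to 61 mm above the table, 28 mm apart at the top. Pin hole at x = +85 mm, y = 0: 12 mm wide, floor 8 mm above the table.
- scraper: Bench scraper with an upright steel blade 140 mm wide (x), 3 mm thick (y) and 76 mm high below a brown wooden handle 134 x 23 x 27 mm; 103 mm high in all, 160 g. Origin at the middle of the blade's lower edge, z up towards the handle, whose middle is at z = 89 mm. It stands in the slot of the tool block at the start.
- tray: Empty white moulded tray, fixed, 164 x 396 x 45 mm (x, y, z) outside, walls 6 mm, floor 2 mm thick, one long wall tucked 47 mm under the turntable's plate. Origin centre of its underside, 3 mm above the table; its long y axis lies across the turntable's y axis.
- offcut_segment: White foam offcut with a teal curved side, 100 x 34 x 45 mm, on the turntable. Origin about its middle, at half its height.
- offcut_wedge: White foam wedge with a pink curved side, 66 x 65 x 40 mm, on the turntable. Origin about its middle, at half its height.
- offcut_block: White foam block with yellow sides, 80 x 49 x 36 mm, on the turntable. Origin about its middle, at half its height.
- cup_blue: Clear cup of blue dye, 110 mm in diameter, 49 mm high; leave it alone. Origin centre of its underside.
- cup_red: Clear cup of red dye, 110 mm in diameter, 49 mm high; leave it alone. Origin centre of its underside.
- spirit_bottle: Clear glass bottle, 85 mm in diameter, 249 mm high; leave it alone. Origin centre of its underside.
- bottle_yellow: Yellow colour bottle, 46 mm in diameter, 156 mm high; leave it alone. Origin centre of its underside.
- bottle_orange: Orange colour bottle, 40 mm in diameter, 120 mm high; leave it alone. Origin centre of its underside.

How it is judged:
By the outcome, as a careful person would: the job done as asked, in the order asked, and still so for the second after the job is handed in, with the robot touching nothing.
It also fails if it takes over 69 s, if anything falls off the work surface, if the arm or the gripper's body presses on something with over 40 N, if the wrist force passes 120 N, or if a joint passes its speed limit or range.

### The arm

A 6-joint arm with a two-finger parallel gripper is mounted at the origin on the work surface; the furniture and walls round the work are solid. World frame = base frame: x ahead of the robot, y to its left, z up, the work surface at z = 0. Lengths are in m, angles in rad, forces in N, time in s.
With the tool pointing down it reaches from about 0.4 to 0.925 m from the base axis. Payload 3.4 kg.
Tool frame: the origin (TCP) lies on the centre line of the jaws, within the pads' length; the fingertips stand 19 mm ahead of it and the grasp point (between the pads) is the TCP; z points along the fingers, y is the line along which they close (so a half turn about z gives the same grasp; the last joint's range is limited). The gripper opens to 85 mm and grips with 20 to 120 N. Pads are 22 mm wide; open, the fingers measure 114 mm over their backs; the gripper's body (76 mm by 85 mm) begins 54 mm behind the grasp point. The pads swing forward as they close: fully open they stand 13 mm farther back than shut.
Start: joints at [-1.262, 0.307, 1.506, -0, 1.328, -0.073], TCP at [0.215, -0.533, 0.25] pointing down, gripper open.
Joint ranges: [-3.12, 3.12], [-1.05, 2.28], [0.14, 2.33], [-1.42, 4.57], [0.1, 2.73], [-2.68, 2.68]. Speed limits (rad/s): [2.57, 2.57, 3.14, 3.14, 3.14, 3.14].

### API

Orientations are given as a rotation vector (axis times angle).
In Python, from workcell import manip, eyes, job_done gives the robot as it stands. The module is installed in compiled form; this text tells all that it offers.
- The arm moves only by the tool servo_tool, never from a script. Its argument "series" is a list of rows, each a list of 4 numbers: the shift along the tool's x, y, z each as a share of 0.5 m, from -1 to 1, then the turn about the tool's z as a share of 120 degrees, from -1 to 1. In form: [[tx, ty, tz, roll], ...]. A call has 1 to 20 rows; each row is the pose to reach, as a shift and turn from the pose commanded when the call began, along the tool's axes at that moment; what a row does not reach only later rows make up. A row lasts 1/8 s, in which the tool goes at most 62.5 mm and 10.7 degrees, less where a joint would pass 70% of its speed; a pose out of reach is approached as far as the arm can. A call with a number of a shift or a turn outside -1 to 1 is refused whole. A call with a gripper value outside its range is refused whole. "hand" is the finger opening in mm, from 0 to 85.4, set as the call begins (left out, the last holds). The fingers move at their own pace and stop on an object; "grip_force" is the grip in N (left out, the last holds). Time passes only in rows, so rows that repeat a pose let the fingers close. It gives the time, the measured TCP pose, the force, the opening and the grip force at its end, in the units of the state.
- manip.read_state(): the state, without advancing time (a new reading comes with each control period).
- eyes.camera(name): name is "scene" or "top"; returns a dict with "frame" (400x640x3 uint8, red, green, blue), "intrinsics" (3x3 intrinsics, pixels), "D" ([k1, k2, p1, p2, k3] as OpenCV has them; the pictures are not rectified), "rvec" (rotation vector, rad) and "tvec" (3), from world to camera coordinates, as OpenCV has them. Camera axes: x right, y down, z forward; pixel columns grow to the right and rows downward; lengths in m; the calibration is good to about 2 mm. A picture is of the moment at which its call begins. There is no depth.
- job_done(): hands the job in; it is judged then, once.
The state is a dict: "time_s": time; "joint_positions": joint angles; "joint_velocities": joint speeds; "joint_torque": joint torques, N m; "ee_pos": TCP position; "eef_rot": TCP orientation; "ft_force": force on the tool from outside, world axes, zero at the start; "wrist_torque": the same for the moment, N m; "grip_width": finger opening in m; "gripper_force": force on a finger pad.
Only numpy, scipy, OpenCV 4.12 (cv2) and the standard library are available. Lean on these libraries where they do the work, as an engineer would, in place of code of your own. Each camera call takes 0.05 s, during which the arm holds its last target. There are 200 camera calls.

## Working session

There is one attempt and no reset: what is moved stays moved. The work goes in short steps, Python scripts to look and compute and a tool call to move; the robot and the scene stay as the last step left them, time stands still between calls to the robot, and variables do not carry over. Pictures are saved under pics/ and viewed, at most 10 in all, crops included, and the job is handed in when it is done.

Besides the shell and the picture viewer there is one more tool, called after "Call:" by a JSON object that holds its "name" and its "arguments", one argument or row to a line. servo_tool: Moves the arm, as the interface text tells. Its arguments: {"type":"object","properties":{"series":{"type":"array","items":{"type":"array","items":{"type":"number"}}},"hand":{"type":"number"},"grip_force":{"type":"number"}},"required":["series"]}

```bash
mkdir -p pics
cat > h.py <<'E'
import numpy as np, cv2
from workcell import manip, eyes
def cam(n):
    c=eyes.camera(n); c['R']=cv2.Rodrigues(np.array(c['rvec'],float))[0]; c['t']=np.array(c['tvec'],float).ravel(); c['K']=np.array(c['intrinsics'],float); c['D']=np.array(c['D'],float); return c
def save(c,n): cv2.imwrite('pics/'+n,c['frame'][:,:,::-1])
def ray(c,uv):
    p=cv2.undistortPoints(np.array(uv,float).reshape(-1,1,2),c['K'],c['D']).reshape(-1,2)
    d=np.c_[p,np.ones(len(p))]@c['R']; o=-c['R'].T@c['t']; return o,d
def onz(c,uv,z):
    o,d=ray(c,uv); return o+d*((z-o[2])/d[:,2])[:,None]
def tri(c1,u1,c2,u2):
    o1,d1=ray(c1,[u1]);o2,d2=ray(c2,[u2]);A=np.c_[d1[0],-d2[0]]
    s=np.linalg.lstsq(A,o2-o1,rcond=None)[0];p=o1+s[0]*d1[0];q=o2+s[1]*d2[0];return (p+q)/2,np.linalg.norm(p-q)
def proj(c,P): return cv2.projectPoints(np.array(P,float).reshape(-1,3),np.array(c['rvec'],float),c['t'],c['K'],c['D'])[0].reshape(-1,2)
E
python3 - <<'E'
from h import *
for n in('scene','top'):
    c=cam(n); save(c,n+'0.png'); print(n,-c['R'].T@c['t'],c['R'][2],c['K'][0,0])
s=manip.read_state(); print(s)
E
```

```text
scene [-0.14899074 -1.17474239  0.90525049] [ 0.45749087  0.71081904 -0.53426435] 504.02742499078744
top [ 0.29709608 -0.13374225  1.18706837] [ 0.18985205  0.02492284 -0.98149633] 368.08338216726526
{'time_s': 0.1, 'joint_positions': array([-1.26147839e+00,  3.07500956e-01,  1.50749048e+00, -1.49424944e-05,
        1.32841784e+00, -7.35236304e-02]), 'joint_velocities': array([-1.15270067e-03, -1.38297011e-04, -2.43344643e-03,  9.98221555e-05,
        7.17160411e-04, -2.32218052e-03]), 'joint_torque': array([ 7.52274391e-04, -4.58527529e+01, -2.52608496e+01, -1.23285572e-04,
        5.54757047e-03, -1.92965422e-05]), 'ee_pos': array([ 0.21458218, -0.53284732,  0.24949126]), 'eef_rot': array([-3.08244071e+00, -5.97362958e-01,  3.58063911e-04]), 'ft_force': array([ 0.16455271,  0.65744419, -0.95709598]), 'wrist_torque': array([-0.01584449, -0.01775441, -0.04773037]), 'gripper_force': 0.0, 'grip_width': 0.08571326234426847}
```

View pics/scene0.png

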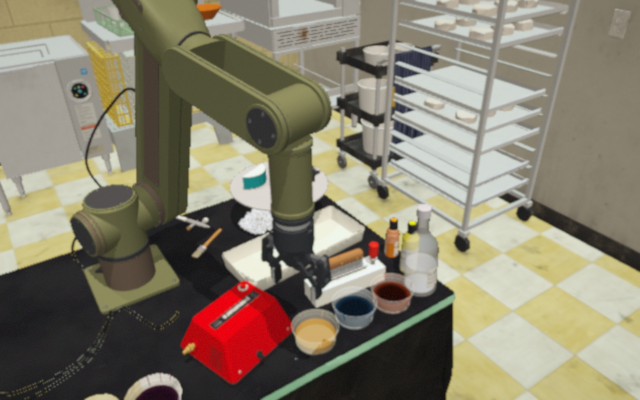

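View pics/top0.png

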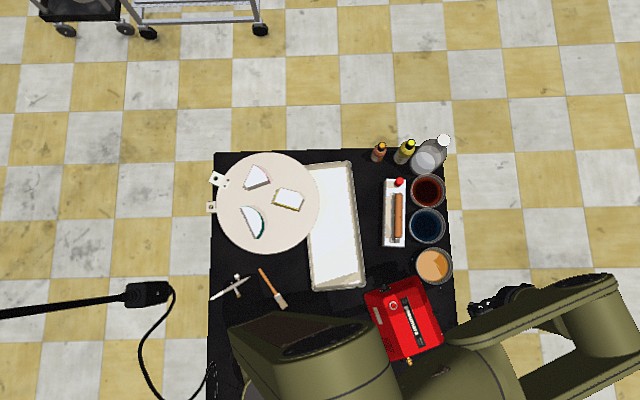

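The scene camera (right-hand side of the bench seen obliquely) has the arm in front of much of the work. The top view shows the plate around (268,203), the lug at about (218,180), the bracket at about (211,207), the tray at (335,225), the tool block at (395,212) with the red pin at (399,182), and the offcuts at (257,177), (288,198) and (251,222). I'll enlarge that.

Run:
```python
from h import *
c=cam('top'); f=c['frame'][130:300,195:460,::-1]
cv2.imwrite('pics/topz.png',cv2.resize(f,None,fx=3,fy=3,interpolation=cv2.INTER_CUBIC))
s=cam('scene'); f=s['frame'][160:340,210:450,::-1]
cv2.imwrite('pics/scz.png',cv2.resize(f,None,fx=3.3,fy=3.3,interpolation=cv2.INTER_CUBIC))
```

```text
(no output)
```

View pics/topz.png

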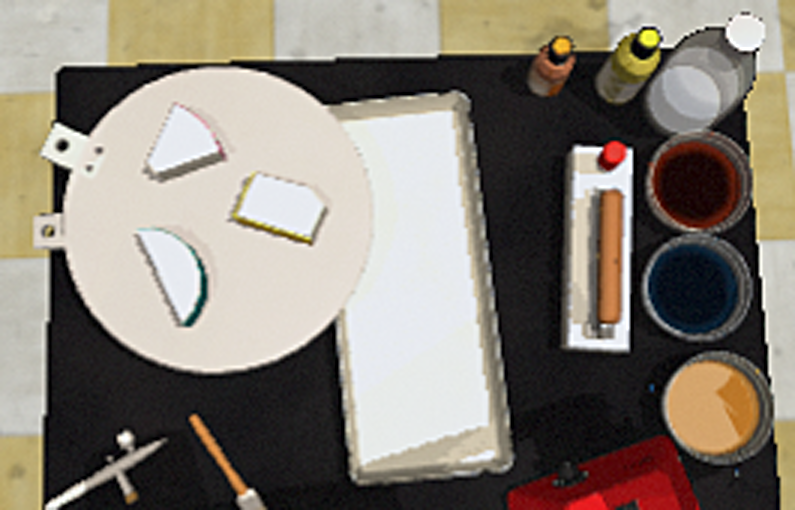

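View pics/scz.png

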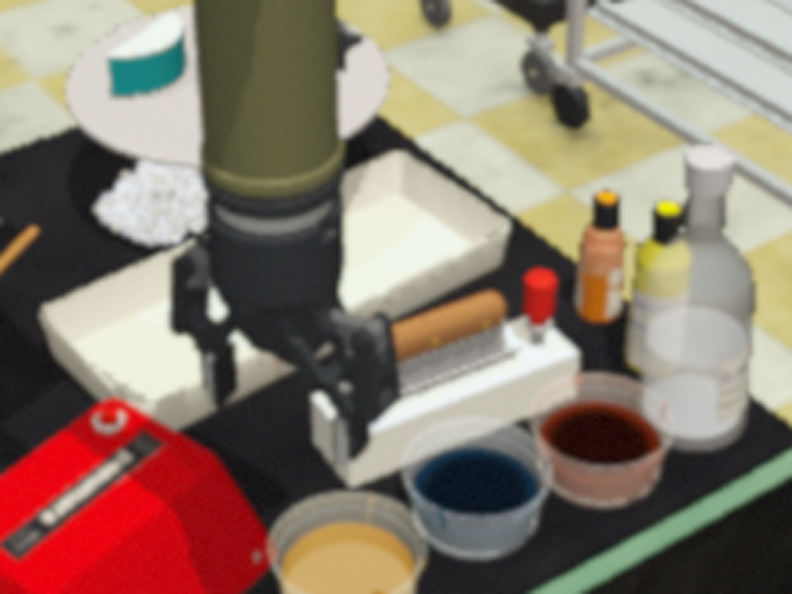

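The zoomed views (top crop at 3x from (195,130)) put the lug eye at crop (62,145), which is about px (215.5,178). The bracket eye is at crop (47,231), about px (210.5,207). The pin head is at (612,155) and the handle runs from (610,190) to (610,325). In the scene view the pin head is clear, but the gripper covers half the handle. Now measuring.

```bash
cat > m.py <<'E'
from h import *
def comp(m,lo=15):
    n,l,s,ce=cv2.connectedComponentsWithStats(m.astype(np.uint8)); return [(s[i],ce[i],l==i) for i in range(1,n) if s[i][4]>=lo]
def hsv(c): return cv2.cvtColor(c['frame'],cv2.COLOR_RGB2HSV).astype(int)
def redm(c,box):
    h=hsv(c); m=((h[...,0]<6)|(h[...,0]>174))&(h[...,1]>170)&(h[...,2]>110); k=np.zeros_like(m);k[box[1]:box[3],box[0]:box[2]]=1; return m&k
E
python3 - <<'E'
from m import *
t=cam('top');s=cam('scene')
# plate: ellipse of contour points via light mask in window
g=cv2.cvtColor(t['frame'],cv2.COLOR_RGB2HSV)
# pin
for c,b in((t,(385,165,412,192)),(s,(355,235,390,270))):
    r=comp(redm(c,b),8); print('red',[(x[0].tolist(),x[1].round(1)) for x in r])
rt=max(comp(redm(t,(385,165,412,192)),8),key=lambda x:x[0][4])[1]; rs=max(comp(redm(s,(355,235,390,270)),8),key=lambda x:x[0][4])[1]
print('pin head',tri(t,rt,s,rs))
# handle top
h=hsv(t); m=(h[...,0]>5)&(h[...,0]<18)&(h[...,1]>90)&(h[...,2]>70); m[:, :385]=0;m[:,409:]=0;m[:185]=0;m[245:]=0
for x in comp(m): 
    r=cv2.minAreaRect(np.argwhere(x[2])[:,::-1].astype(np.float32)); print('handle',r); b=cv2.boxPoints(r); print(onz(t,b,.105).round(4).tolist(), onz(t,[r[0]],.105))
# plate by radial edge from black background: brightness on the inside
mm=(h[...,2]>130)&(h[...,1]<60); 
ce=np.array([268,203.]);pts=[]
for a in np.r_[np.radians(np.arange(75,150,4)),np.radians(np.arange(-150,-100,4)),np.radians(np.arange(215,258,4))]:
    rr=np.arange(35,70,.5); u=ce+rr[:,None]*[np.cos(a),np.sin(a)]
    v=cv2.remap(t['frame'][...,1].astype(np.float32),u[:,0].astype(np.float32)[None],u[:,1].astype(np.float32)[None],1)[0]
    k=np.argmax(v<110)
    if k and 45<rr[k]<60: pts.append(u[k])
P=onz(t,pts,.130)[:,:2]
from scipy.optimize import least_squares
q=least_squares(lambda q:np.hypot(*(P-q[:2]).T)-q[2],[.5,.1,.15],loss='soft_l1',f_scale=.002).x; print('plate',q,len(P))
# eyes: dark centroid
for nm,uv,z in(('lug',(215.5,178.2),.129),('br',(210.6,206.8),.110)):
    x,y=round(uv[0]),round(uv[1]); w=t['frame'][y-4:y+5,x-4:x+5].sum(2).astype(float)/3; print(w.astype(int))
    W=np.clip(150-w,0,None); W[:2]=0;W[-2:]=0;W[:,:2]=0;W[:,-2:]=0; gy,gx=np.mgrid[y-4:y+5,x-4:x+5]; cc=((gx*W).sum()/W.sum(),(gy*W).sum()/W.sum())
    p=onz(t,[cc],z)[0]; d=p[:2]-q[:2]; print(nm,cc,p,np.hypot(*d),np.degrees(np.arctan2(d[1],d[0])))
# offcuts white tops & tray & bottles
m=(h[...,2]>225)&(h[...,1]<16)
for x in comp(m,60): print('white',x[0].tolist(),x[1].round(1),onz(t,[x[1]],.17)[0].round(3))
for nm,uv,z in(('tray corners',[(309,164),(350,161),(365,284),(315,290)],.048),('cups',[(428,190),(427,225),(433,265)],.049),('bottles',[(379,153),(398,158)],.06),('block',[(384,179),(405,179),(405,247),(383,246)],.048)): print(nm,onz(t,uv,z)[:,:2].round(3).tolist())
E
```

```text
red [([396, 177, 7, 8, 46], array([399.1, 180.4]))]
red [([369, 241, 10, 17, 140], array([373.2, 248.4]))]
pin head (array([ 0.54741622, -0.3690406 ,  0.09675825]), np.float64(0.0024252137751423794))
handle ((397.74407958984375, 214.9937744140625), (7.53434419631958, 44.084442138671875), 1.3971810340881348)
[[0.3783, -0.3408, 0.105], [0.5089, -0.3519, 0.105], [0.5077, -0.3741, 0.105], [0.3774, -0.3624, 0.105]] [[ 0.44232405 -0.35726162  0.105     ]]
plate [0.48833928 0.02574581 0.15273207] 42
[[224 233 230 233 234 238 241 245 253]
 [236 236 240 239 240 239 234 237 241]
 [238 235 195 136 147 213 236 233 230]
 [241 197 112  49  24 110 217 235 230]
 [237 167  56  14   0  75 211 236 231]
 [236 180  63   0   0 140 228 235 231]
 [234 231 177 115 172 233 238 232 231]
 [230 233 234 235 236 234 231 231 232]
 [239 236 233 232 231 232 230 228 229]]
lug (np.float64(215.38176795580105), np.float64(178.10662983425408)) [0.56198874 0.17963063 0.129     ] 0.17060123058683524 64.42416460338828
[[213 212 215 215 215 214 215 216 170]
 [211 211 216 202 195 208 210 210 174]
 [209 203 161 101 138 143 190 
[... 400 characters left out ...]
13, 12, 120] [443.1 139.8] [ 0.647 -0.486  0.17 ]
white [245, 166, 22, 21, 274] [255.1 176.7] [0.553 0.054 0.17 ]
white [309, 167, 49, 118, 4089] [332.7 227. ] [ 0.404 -0.163  0.17 ]
white [209, 172, 21, 18, 144] [218.3 180.2] [0.545 0.159 0.17 ]
white [385, 182, 20, 64, 254] [396.9 213.6] [ 0.438 -0.342  0.17 ]
white [275, 188, 28, 20, 339] [288.8 197.6] [ 0.49  -0.042  0.17 ]
white [241, 207, 20, 29, 293] [252.6 219.1] [0.431 0.059 0.17 ]
tray corners [[0.621, -0.097], [0.627, -0.228], [0.244, -0.258], [0.229, -0.108]]
cups [[0.526, -0.467], [0.417, -0.456], [0.296, -0.464]]
bottles [[0.648, -0.32], [0.629, -0.379]]
block [[0.565, -0.333], [0.564, -0.399], [0.351, -0.385], [0.356, -0.318]]
```

```bash
cat > g.py <<'E'
import numpy as np
from scipy.spatial.transform import Rotation as Ro
from workcell import manip
def go(*w,ref=None):
    """w: (x,y,z,yaw_deg of tool x); prints share rows"""
    s=manip.read_state(); R=Ro.from_rotvec(s['eef_rot']).as_matrix(); p=s['ee_pos'] if ref is None else np.array(ref[:3])
    yaw=np.degrees(np.arctan2(R[1,0],R[0,0])); y0=yaw if ref is None else ref[3]
    a=np.radians(y0); B=np.array([[np.cos(a),np.sin(a),0],[np.sin(a),-np.cos(a),0],[0,0,-1]])
    print('t',round(s['time_s'],2),'pos',p.round(4),'yaw',round(yaw,2),'tilt',np.degrees(np.arccos(-R[2,2])).round(2),'w',s['grip_width'],s['gripper_force'],'F',s['ft_force'].round(1))
    for q in w:
        d=B.T@(np.array(q[:3])-p)/.5; r=-((q[3]-y0+180)%360-180)/120
        print(np.r_[d,r].round(4).tolist(),'rows',np.ceil(max(np.linalg.norm(d)*8,abs(r)*120/10.7)))
E
python3 - <<'E'
from g import go
go((.39,-.18,.26,45))
E
```

```text
t 0.3 pos [ 0.2147 -0.5332  0.25  ] yaw 21.94 tilt 0.04 w 0.08539147092069631 0.0 F [ 1.3  0.6 -0.4]
[0.5891, -0.5243, -0.0201, -0.1922] rows 7.0
```

Call:
{"name": "servo_tool", "arguments": {
  "series": [
    [0.588,-0.531,0,-0.354],
    [0.588,-0.531,0,-0.354],
    [0.588,-0.531,0,-0.354],
    [0.588,-0.531,0,-0.354],
    [0.588,-0.531,0,-0.354],
    [0.588,-0.531,0,-0.354],
    [0.588,-0.531,0,-0.354],
    [0.588,-0.531,0,-0.354]
  ],
  "hand": 70,
  "grip_force": 40
}}

```text
time_s: 1.3
ee_pos: [0.3887, -0.1759, 0.2504]
eef_rot: [2.655, 1.679, 0.0]
ft_force: [-0.3, -0.6, -0.7]
grip_width: 0.0697
gripper_force: 0.0
```

Run:
```python
from g import go
go((.562,.1796,.20,64.4),(.562,.1796,.135,64.4))
```

```text
t 1.3 pos [ 0.3887 -0.1759  0.2504] yaw 64.62 tilt 0.02 w 0.06973569912077777 0.0 F [-0.3 -0.6 -0.7]
[0.7909, 0.0084, 0.1009, 0.0019] rows 7.0
[0.7909, 0.0084, 0.2309, 0.0019] rows 7.0
```

Call:
{"name": "servo_tool", "arguments": {
  "series": [
    [0.791,0.0084,0.1,0],
    [0.791,0.0084,0.1,0],
    [0.791,0.0084,0.1,0],
    [0.791,0.0084,0.1,0],
    [0.791,0.0084,0.1,0],
    [0.791,0.0084,0.1,0],
    [0.791,0.0084,0.1,0],
    [0.791,0.0084,0.237,0.002],
    [0.791,0.0084,0.237,0.002],
    [0.791,0.0084,0.237,0.002]
  ]
}}

```text
time_s: 2.55
ee_pos: [0.5628, 0.1763, 0.132]
eef_rot: [-2.663, -1.667, 0.002]
ft_force: [-0.2, 0.2, -0.4]
grip_width: 0.0699
gripper_force: 0.0
```

Call:
{"name": "servo_tool", "arguments": {
  "series": [
    [0,0,0,0],
    [0,0,0,0],
    [0,0,0,0],
    [0,0,0,0]
  ],
  "hand": 30,
  "grip_force": 40
}}

```text
time_s: 3.05
ee_pos: [0.564, 0.1775, 0.1341]
eef_rot: [2.66, 1.668, 0.005]
ft_force: [-1.4, -0.8, 7.1]
grip_width: 0.0349
gripper_force: 40.5
```

Run:
```python
from g import *
from h import *
s=manip.read_state(); p=s['ee_pos']; c=np.array([.4883,.0257]); d=p[:2]-c; r=np.hypot(*d); a=np.degrees(np.arctan2(d[1],d[0])); print(r,a)
y0=64.4
L=[]
for k in range(1,8):
    b=np.radians(a+28.8*k/7); L.append((c[0]+r*np.cos(b),c[1]+r*np.sin(b),p[2],y0+28.8*k/7))
go(*L)
t=cam('top'); f=t['frame'][130:270,195:330,::-1]; cv2.imwrite('pics/g1.png',cv2.resize(f,None,fx=4,fy=4,interpolation=2))
```

```text
0.1695790675381941 63.490894180159685
t 3.05 pos [0.564  0.1775 0.1341] yaw 64.17 tilt 0.21 w 0.03489146473915534 40.505783557891846 F [-1.4 -0.8  7.1]
[-0.0006, -0.0243, 0.0, -0.0362] rows 1.0
[-0.0029, -0.0486, 0.0, -0.0705] rows 1.0
[-0.007, -0.0726, 0.0, -0.1048] rows 2.0
[-0.0128, -0.0962, 0.0, -0.1391] rows 2.0
[-0.0202, -0.1194, 0.0, -0.1734] rows 2.0
[-0.0293, -0.142, 0.0, -0.2077] rows 3.0
[-0.04, -0.1639, 0.0, -0.2419] rows 3.0
```

View pics/g1.png

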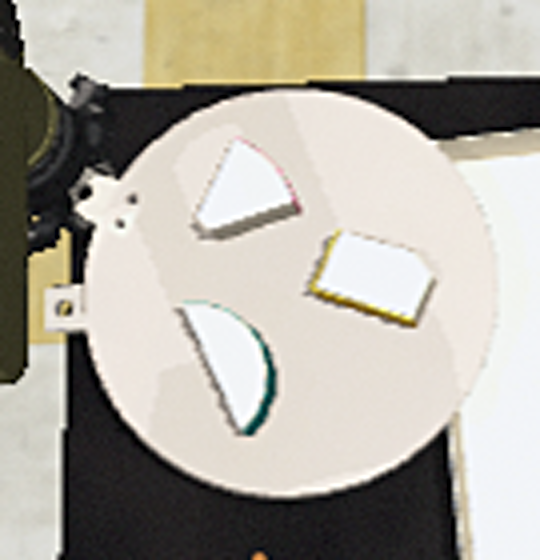

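The jaws hold the lug at crop (90,195), with the bracket eye at crop (65,308) and the offcuts undisturbed. Now turning the plate along the arc.

Call:
{"name": "servo_tool", "arguments": {
  "series": [
    [-0.0002,-0.0122,0,-0.018],
    [-0.0006,-0.0243,0,-0.0355],
    [-0.0016,-0.0365,0,-0.053],
    [-0.0029,-0.0486,0,-0.0705],
    [-0.007,-0.0726,0,-0.1048],
    [-0.0128,-0.0962,0,-0.139],
    [-0.0202,-0.1194,0,-0.1734],
    [-0.0293,-0.142,0,-0.2077],
    [-0.0345,-0.153,0,-0.225],
    [-0.04,-0.1639,0,-0.242],
    [-0.04,-0.1639,0,-0.242],
    [-0.04,-0.1639,0,-0.242],
    [-0.04,-0.1639,0,-0.242]
  ]
}}

```text
time_s: 4.72
ee_pos: [0.481, 0.1949, 0.1341]
eef_rot: [2.158, 2.281, 0.003]
ft_force: [-2.9, -2.8, 9.5]
grip_width: 0.0348
gripper_force: 40.9
```

Call:
{"name": "servo_tool", "arguments": {
  "series": [
    [0,0,0,0],
    [0,0,0,0],
    [0,0,0,0]
  ],
  "hand": 60
}}

```text
time_s: 5.1
ee_pos: [0.4805, 0.1954, 0.1319]
eef_rot: [-2.158, -2.283, -0.0]
ft_force: [0.9, 0.1, 0.3]
grip_width: 0.0597
gripper_force: 0.0
```

Call:
{"name": "servo_tool", "arguments": {
  "series": [
    [0,0,-0.1,0],
    [0,0,-0.22,0],
    [0,0,-0.24,0]
  ]
}}

```text
time_s: 5.48
ee_pos: [0.4831, 0.1963, 0.2562]
eef_rot: [2.155, 2.28, 0.012]
ft_force: [0.4, -0.4, -0.3]
grip_width: 0.0599
gripper_force: 0.0
```

Run:
```python
from g import *
from m import *
go((.40,-.10,.26,10))
t=cam('top'); f=t['frame'][130:270,195:330,::-1]
s=cam('scene'); f2=s['frame'][140:320,210:450,::-1]
a=cv2.resize(f,None,fx=3,fy=3,interpolation=2); b=cv2.resize(f2,None,fx=3.3,fy=3.3,interpolation=2)
cv2.imwrite('pics/g2t.png',a); cv2.imwrite('pics/g2s.png',b)
x,y=210,207; print((t['frame'][y-7:y+8,x-7:x+10].sum(2)/3).astype(int))
```

```text
t 5.47 pos [0.4831 0.1963 0.2562] yaw 93.23 tilt 0.51 w 0.059937426704119355 0.0 F [ 0.4 -0.4 -0.3]
[-0.5822, -0.1993, -0.0077, 0.6935] rows 8.0
[[177 233 242 241 242 242 241 243 243 245 248 249 242 228 219 219 222]
 [180 238 245 241 240 241 241 241 241 241 241 242 240 228 219 220 207]
 [175 233 241 239 240 243 243 241 238 238 236 238 237 229 221 219 221]
 [174 233 240 240 240 201 187 229 240 238 238 239 235 227 219 219 221]
 [178 234 243 244 187 115 179 182 231 241 239 239 227 220 221 218 217]
 [177 234 244 224 133 162 159  89 202 240 236 233 223 220 223 218 217]
 [176 235 246 222 127 142 109 123 230 244 235 230 231 226 223 221 221]
 [178 236 245 237 174 143 116 136 228 241 237 231 227 226 222 224 205]
 [130 226 241 240 239 230 234 237 238 239 237 238 233 227 222 221 203]
 [117 225 242 236 239 238 240 241 238 237 239 238 234 228 222 222 232]
 [118 229 245 240 240 243 243 245 245 247 247 248 247 238 226 228 232]
 [120 235 253 252 234 226 228 205 188 191 193 167 155 204 225 223 218]
 [155 119 109 121 114 117 112  96 134 161 142 120  99 181 227 222 223]
 [166 155 150 156 159 164 167 170 112  58  48  44  26 150 232 236 229]
 [165 165 170 168 169 171 177 185 106   0   6   5   0  96 225 241 230]]
```

View pics/g2t.png

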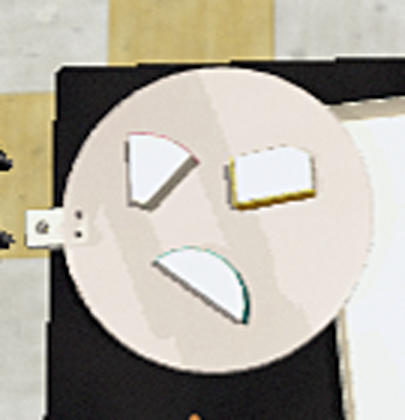

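The lug now sits over the bracket (eye at about px (208.7,205.5)) and the offcuts have turned with the plate. Next: the exact misalignment, then the tool block from both views.

Run:
```python
from m import *
t=cam('top');s=cam('scene')
def eye(x,y):
    w=t['frame'][y-6:y+6,x-6:x+6].sum(2)/3.; gy,gx=np.mgrid[y-6:y+6,x-6:x+6]; W=np.clip(232-w,0,60)*(np.hypot(gx-x,gy-y)<3.8); return ((gx*W).sum()/W.sum(),(gy*W).sum()/W.sum())
e=eye(209,206); print('lug eye',e,onz(t,[e],.129)); print('bracket eye would show lug at',proj(t,[[.4788,.1961,.129]]),proj(t,[[.4788,.1961,.110]]))
rt=max(comp(redm(t,(385,165,412,192)),8),key=lambda x:x[0][4])[1]
for x in comp(redm(s,(340,225,400,280)),8): print('red s',x[0].tolist(),x[1])
rs=max(comp(redm(s,(355,235,390,270)),8),key=lambda x:x[0][4])[1]
P,e=tri(t,rt,s,rs);print('pin',P,e,onz(t,[rt],.108),onz(s,[rs],.0915))
for c,n,b in((t,'t',(385,185,409,245)),(s,'s',(290,225,372,300))):
    h=hsv(c); m=(h[...,0]>5)&(h[...,0]<18)&(h[...,1]>90)&(h[...,2]>60); k=np.zeros_like(m);k[b[1]:b[3],b[0]:b[2]]=1
    for x in comp(m&k,40):
        r=cv2.minAreaRect(np.argwhere(x[2])[:,::-1].astype(np.float32)); print(n,r,x[1]); print(cv2.boxPoints(r).round(1).tolist())
        if n=='t': ut=x[1]
        else: us=x[1]
print('handle',tri(t,ut,s,us), onz(t,[ut],.1))
f2=s['frame'][180:330,250:450,::-1]; cv2.imwrite('pics/sb.png',cv2.resize(f2,None,fx=4,fy=4,interpolation=2))
```

```text
lug eye (np.float64(208.5764150943396), np.float64(205.33867924528303)) [[0.480321   0.19713792 0.129     ]]
bracket eye would show lug at [[208.91102026 205.84212122]] [[210.85133116 206.87457188]]
red s [368, 241, 10, 17, 146] [372.46575342 248.54109589]
pin [ 0.54485297 -0.36880389  0.09717263] 0.0020975309089906954 [[ 0.5433427  -0.36699098  0.108     ]] [[ 0.54856427 -0.36298573  0.0915    ]]
t ((397.6828308105469, 215.00448608398438), (7.656259059906006, 44.108829498291016), 1.3971810340881348) [397.71130952 215.83928571]
[[393.29998779296875, 237.0], [394.3999938964844, 192.89999389648438], [402.0, 193.0], [401.0, 237.10000610351562]]
s ((338.8653259277344, 259.6326904296875), (11.986320495605469, 51.26264572143555), 69.86369323730469) [339.36869565 259.48      ]
[[312.70001220703125, 262.79998779296875], [360.8999938964844, 245.1999969482422], [365.0, 256.3999938964844], [316.8999938964844, 274.1000061035156]]
handle (array([ 0.44201334, -0.3588566 ,  0.0999278 ]), np.float64(0.003364737652046522)) [[ 0.44048297 -0.35803928  0.1       ]]
```

View pics/sb.png

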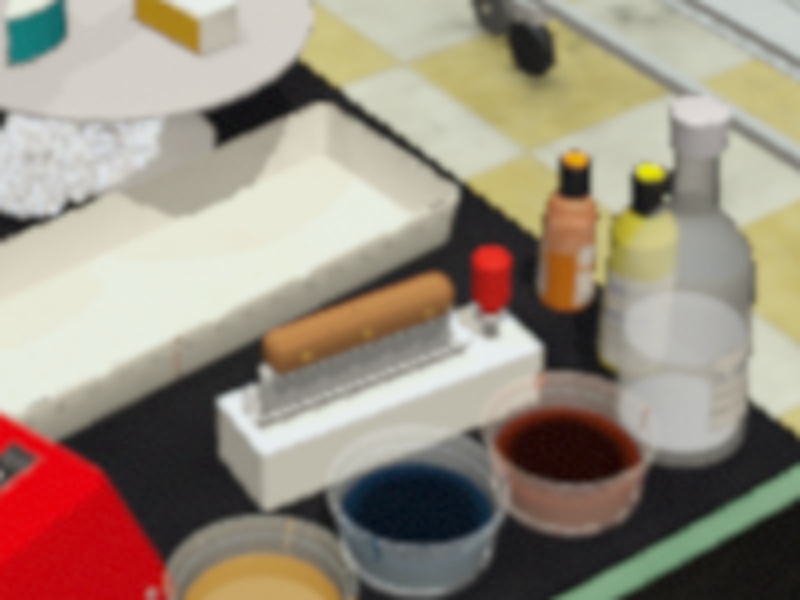

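The scene view shows the tool block with the handle at crop (358,320), the pin head at (491,280) just left of the orange and yellow bottles, and the spirit bottle at (690,350). All are untouched.

Run:
```python
from g import *
from m import *
t=cam('top');s=cam('scene')
print('top bases o,y,spirit,cupred',onz(t,[(378,160),(401,162),(421,165)],.01)[:,:2].round(3).tolist(),onz(t,[(428,190)],.049)[:,:2])
print('scene bases',onz(s,[(391,255.5),(405,270),(420,288)],.0)[:,:2].round(3).tolist())
go((.46,-.12,.27,60),(.545,-.3685,.27,60),(.545,-.3685,.15,60),(.545,-.3685,.092,60))
```

```text
top bases o,y,spirit,cupred [[0.639, -0.324], [0.63, -0.398], [0.618, -0.463]] [[ 0.526351   -0.46735687]]
scene bases [[0.65, -0.328], [0.64, -0.399], [0.622, -0.476]]
t 5.78 pos [0.4791 0.1949 0.2497] yaw 93.21 tilt 0.24 w 0.06008966845009631 0.0 F [ 0.1 -0.   0.3]
[-0.6266, -0.0734, -0.0405, 0.2768] rows 6.0
[-1.1324, 0.0685, -0.0405, 0.2768] rows 10.0
[-1.1324, 0.0685, 0.1995, 0.2768] rows 10.0
[-1.1324, 0.0685, 0.3155, 0.2768] rows 10.0
```

Call:
{"name": "servo_tool", "arguments": {
  "series": [
    [-0.6266,-0.0734,-0.04,0.4],
    [-0.6266,-0.0734,-0.04,0.82],
    [-0.6266,-0.0734,-0.04,0.8225],
    [-0.6266,-0.0734,-0.04,0.8225],
    [-0.6266,-0.0734,-0.04,0.8225],
    [-0.6266,-0.0734,-0.04,0.8225],
    [-0.6266,-0.0734,-0.04,0.8225]
  ],
  "hand": 46
}}

```text
time_s: 6.65
ee_pos: [0.4603, -0.1209, 0.27]
eef_rot: [-3.103, -0.477, 0.005]
ft_force: [0.1, 1.1, -0.2]
grip_width: 0.0462
gripper_force: 0.0
```

Run:
```python
from g import *
go((.545,-.3685,.20,-5.5),(.545,-.3685,.092,-5.5),(.442,-.3585,.097,-5.5))
```

```text
t 6.65 pos [ 0.4603 -0.1209  0.27  ] yaw 17.47 tilt 0.21 w 0.04624205766310019 0.0 F [ 0.1  1.1 -0.2]
[0.0129, 0.5233, 0.14, 0.1915] rows 5.0
[0.0129, 0.5233, 0.356, 0.1915] rows 6.0
[-0.1776, 0.4424, 0.346, 0.1915] rows 5.0
```

Call:
{"name": "servo_tool", "arguments": {
  "series": [
    [0.0129,0.523,0.14,0.1915],
    [0.0129,0.523,0.14,0.1915],
    [0.0129,0.523,0.14,0.1915],
    [0.0129,0.523,0.14,0.1915],
    [0.0129,0.523,0.14,0.1915],
    [0.0129,0.523,0.14,0.1915],
    [0.0129,0.523,0.14,0.1915],
    [0.0129,0.523,0.25,0.1915],
    [0.0129,0.523,0.356,0.1915],
    [0.0129,0.523,0.356,0.1915],
    [0.0129,0.523,0.356,0.1915],
    [0.0129,0.523,0.356,0.1915]
  ]
}}

```text
time_s: 8.15
ee_pos: [0.5501, -0.3671, 0.0971]
eef_rot: [3.136, -0.135, 0.007]
ft_force: [0.6, 0.0, 0.4]
grip_width: 0.0462
gripper_force: 0.0
```

Call:
{"name": "servo_tool", "arguments": {
  "series": [
    [0,0,0,0],
    [0,0,0,0],
    [0,0,0,0],
    [0,0,0,0]
  ],
  "hand": 10,
  "grip_force": 40
}}

```text
time_s: 8.65
ee_pos: [0.5494, -0.3676, 0.0959]
eef_rot: [3.136, -0.136, 0.005]
ft_force: [-0.1, -1.4, 6.8]
grip_width: 0.0233
gripper_force: 39.0
```

Run:
```python
from g import *
go((.545,-.3685,.20,-5.5),(.47,-.02,.30,40))
```

```text
t 8.65 pos [ 0.5494 -0.3676  0.0959] yaw -4.98 tilt 0.25 w 0.023275138367604357 38.9565110206604 F [-0.1 -1.4  6.8]
[-0.0087, 0.0025, -0.2081, 0.0043] rows 2.0
[-0.2187, -0.6789, -0.4081, -0.3748] rows 7.0
```

Call:
{"name": "servo_tool", "arguments": {
  "series": [
    [0,0,-0.05,0],
    [0,0,-0.11,0],
    [-0.01,-0.03,-0.21,0],
    [-0.08,-0.2,-0.4,-0.2],
    [-0.21,-0.679,-0.43,-0.375],
    [-0.21,-0.679,-0.43,-0.375],
    [-0.21,-0.679,-0.43,-0.375],
    [-0.21,-0.679,-0.43,-0.375],
    [-0.21,-0.679,-0.43,-0.375],
    [-0.21,-0.679,-0.43,-0.375],
    [-0.21,-0.679,-0.43,-0.375]
  ]
}}

```text
time_s: 10.02
ee_pos: [0.473, -0.019, 0.3089]
eef_rot: [2.951, 1.076, 0.0]
ft_force: [0.2, 0.8, -1.8]
grip_width: 0.0231
gripper_force: 39.8
```

Run:
```python
from g import *
go((.4797,.1966,.30,84.5),(.4797,.1966,.24,84.5))
```

```text
t 10.03 pos [ 0.473  -0.019   0.3089] yaw 40.08 tilt 0.04 w 0.02310054052804934 39.82283055782318 F [ 0.2  0.8 -1.8]
[0.2879, -0.3214, 0.0178, -0.3701] rows 5.0
[0.2879, -0.3214, 0.1378, -0.3701] rows 5.0
```

Call:
{"name": "servo_tool", "arguments": {
  "series": [
    [0.288,-0.3214,0.018,-0.37],
    [0.288,-0.3214,0.018,-0.37],
    [0.288,-0.3214,0.018,-0.37],
    [0.288,-0.3214,0.018,-0.37],
    [0.288,-0.3214,0.138,-0.37],
    [0.288,-0.3214,0.138,-0.37],
    [0.288,-0.3214,0.138,-0.37],
    [0.288,-0.3214,0.138,-0.37]
  ]
}}

```text
time_s: 11.02
ee_pos: [0.4822, 0.1964, 0.242]
eef_rot: [2.327, 2.107, 0.006]
ft_force: [-0.3, 0.5, -1.0]
grip_width: 0.023
gripper_force: 39.7
```

Run:
```python
from g import *
from m import *
go((.4797,.1966,.24,84.5))
t=cam('top');s=cam('scene'); st=manip.read_state()
print(st['ee_pos'])
o=[]
for c,n in((t,'t'),(s,'s')):
    u=proj(c,[[.4797,.1966,.24],[.4797,.1966,.155]]); x,y=u[1].astype(int); print(n,u.round(1).tolist())
    o.append(cv2.resize(c['frame'][max(y-35,0):y+35,max(x-50,0):x+50,::-1],(700,290) if 0 else (390,273),interpolation=2)); print(max(x-50,0),max(y-35,0))
cv2.imwrite('pics/h.png',np.hstack(o))
```

```text
t 11.03 pos [0.4822 0.1964 0.242 ] yaw 84.32 tilt 0.25 w 0.022950634941523114 39.701703786849976 F [-0.3  0.5 -1. ]
[-0.0001, -0.0049, 0.004, -0.0015] rows 1.0
[0.48155094 0.19655561 0.24177276]
t [[195.9, 198.7], [206.0, 204.1]]
155 169
s [[247.7, 131.7], [250.0, 155.4]]
199 120
```

View pics/h.png

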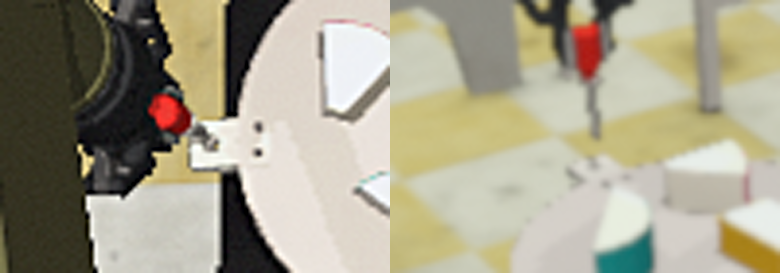

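Left crop (top view): red head at (168,113), with the shank running towards the lug eye near (210,142). Right crop (scene view): the head at (587,55) and the tip at (597,137). The pin hangs vertical. Now triangulating its axis.

Run:
```python
from g import *
from m import *
t=cam('top');s=cam('scene'); st=manip.read_state(); T=st['ee_pos']; print(T)
rt=comp(redm(t,(185,185,212,215)),5); rs=comp(redm(s,(235,110,270,150)),5)
for r in rt+rs: print(r[0].tolist(),r[1].round(2))
a=max(rt,key=lambda r:r[0][4])[1]; b=max(rs,key=lambda r:r[0][4])[1]
print('head',tri(t,a,s,b)); print('tip',tri(t,(209.4,206.5),s,(252.1,155.1)))
print('scene head ray at .235',onz(s,[b],.235),'tip ray at .154',onz(s,[(252.1,155.1)],.154))
# what would head centroid at TCP look like
print('proj TCP-based head: ',proj(t,[T+[0,0,.0]]),proj(s,[T-[0,0,.004]]))
f=cv2.cvtColor(s['frame'],cv2.COLOR_RGB2GRAY)[140:166,240:264]; print(f)
f=cv2.cvtColor(t['frame'],cv2.COLOR_RGB2GRAY)[196:212,198:216]; print(f)
```

```text
[0.48085698 0.19663942 0.24115865]
[193, 193, 11, 10, 64] [197.72 197.73]
[246, 126, 7, 14, 66] [249.08 132.23]
head (array([0.48234487, 0.19221006, 0.23904099]), np.float64(5.407197257908477e-05))
tip (array([0.47543345, 0.18219188, 0.16283413]), np.float64(0.009527194066491735))
scene head ray at .235 [[0.48620023 0.2004928  0.235     ]] tip ray at .154 [[0.48737854 0.19662215 0.154     ]]
proj TCP-based head:  [[195.75525635 198.17295525]] [[248.07480622 132.41470103]]
[[186 180 174 169 163 165 154 130 113 106 107 122 157 190 202 203 204 204
  206 207 207 207 207 207]
 [191 190 190 188 187 188 182 164 153 142 132 131 155 188 201 203 203 204
  205 207 207 208 208 208]
 [196 197 198 199 200 202 200 194 185 159 130 132 170 194 201 202 202 202
  204 205 207 208 208 208]
 [201 202 203 203 205 206 206 204 196 163 126 133 180 198 202 202 202 202
  203 205 206 206 206 206]
 [205 205 205 206 206 207 207 207 199 164 127 135 183 201 203 202 202 203
  203 205 205 205 206 206]
 [207 207 208 207 208 207 207 207 199 165 128 141 186 202 204 204 204 204
  204 205 206 206 206 206]
 [208 208 208 208
[... 2504 characters left out ...]
247 236 230 232 232 232]
 [ 82  47  29  65 161 129  67  64  76  64 133 189 231 238 234 232 234 234]
 [100  95  50 163 197 148 137 107 105  78  89 184 186 233 244 237 233 225]
 [ 79  92  57 161 192 142 161 170 136  86 170 164  95 206 243 238 234 223]
 [ 23  22 154 187 185 133 233 254 229 131 147 112 136 235 243 236 236 234]
 [  0 156 191 183 185 128 233 251 244 180 146 119 142 232 239 231 231 230]
 [182 189 188 182 184 125 228 245 243 242 234 237 241 243 235 233 233 231]
 [191 189 181 179 182 125 229 245 240 241 240 243 242 241 240 240 235 232]
 [189 185 179 178 179 125 231 247 243 244 244 246 247 248 250 251 245 241]
 [185 185 181 178 178 129 236 255 254 238 229 231 207 192 194 196 167 148]]
```

Call:
{"name": "servo_tool", "arguments": {
  "series": [
    [0.0082,-0.0024,0,0],
    [0.0082,-0.0024,0.02,0],
    [0.0082,-0.0024,0.04,0],
    [0.0082,-0.0024,0.052,0],
    [0.0082,-0.0024,0.062,0],
    [0.0082,-0.0024,0.072,0],
    [0.0082,-0.0024,0.078,0],
    [0.0082,-0.0024,0.078,0]
  ]
}}

```text
time_s: 12.22
ee_pos: [0.4791, 0.2009, 0.2006]
eef_rot: [-2.327, -2.111, 0.001]
ft_force: [-0.1, 0.1, -0.1]
grip_width: 0.0229
gripper_force: 39.7
```

Call:
{"name": "servo_tool", "arguments": {
  "series": [
    [0,0,0.01,0],
    [0,0,0.02,0],
    [0,0,0.03,0],
    [0,0,0.04,0],
    [0,0,0.05,0],
    [0,0,0.06,0],
    [0,0,0.068,0],
    [0,0,0.074,0],
    [0,0,0.074,0]
  ]
}}

```text
time_s: 13.35
ee_pos: [0.4791, 0.2009, 0.1636]
eef_rot: [-2.327, -2.111, 0.001]
ft_force: [0.3, -0.1, -0.9]
grip_width: 0.0225
gripper_force: 39.7
```

Call:
{"name": "servo_tool", "arguments": {
  "series": [
    [0,0,0.003,0],
    [0,0,0.005,0],
    [0,0,0.005,0]
  ]
}}

```text
time_s: 13.72
ee_pos: [0.4802, 0.2011, 0.1623]
eef_rot: [2.326, 2.11, 0.003]
ft_force: [-0.1, -0.5, 5.2]
grip_width: 0.023
gripper_force: 40.3
```

Call:
{"name": "servo_tool", "arguments": {
  "series": [
    [0,0,0,0],
    [0,0,0,0],
    [0,0,0,0]
  ],
  "hand": 48
}}

```text
time_s: 14.1
ee_pos: [0.479, 0.2009, 0.161]
eef_rot: [-2.327, -2.111, 0.001]
ft_force: [0.8, -0.9, -0.3]
grip_width: 0.0483
gripper_force: 0.0
```

Call:
{"name": "servo_tool", "arguments": {
  "series": [
    [0,0,-0.1,0],
    [0,0,-0.2,0],
    [-0.05,0,-0.22,0],
    [-0.35,0.05,-0.22,0.3],
    [-0.47,0.05,-0.22,0.5],
    [-0.47,0.05,-0.22,0.748],
    [-0.47,0.05,-0.22,0.748],
    [-0.47,0.05,-0.22,0.748],
    [-0.47,0.05,-0.22,0.748],
    [-0.47,0.05,-0.22,0.748],
    [-0.47,0.05,-0.22,0.748]
  ]
}}

```text
time_s: 15.48
ee_pos: [0.4811, -0.0354, 0.2711]
eef_rot: [-3.141, 0.052, 0.001]
ft_force: [0.4, 0.1, -0.2]
grip_width: 0.048
gripper_force: 0.0
```

Run:
```python
from g import *
from m import *
s=cam('scene'); t=cam('top')
for c,b in((t,(185,185,225,215)),(s,(230,130,280,190))):
    for r in comp(redm(c,b),5): print(r[0].tolist(),r[1].round(2))
a=[max(comp(redm(c,b),5),key=lambda r:r[0][4])[1] for c,b in((t,(185,185,225,215)),(s,(230,130,280,190)))]
print(tri(t,a[0],s,a[1]), 'expect z ~ .1575 (top view sees the cap: +~.005)')
go((.442,-.3585,.22,-5.5),(.442,-.3585,.097,-5.5))
```

```text
[248, 149, 5, 12, 49] [249.88 154.37]Traceback (most recent call last):
  File "<stdin>", line 6, in <module>
ValueError: max() iterable argument is empty
```

Run:
```python
from g import *
from m import *
s=cam('scene'); print(proj(s,[[.4797,.1966,.1555],[.4797,.1966,.1595]]))
go((.442,-.3585,.22,-5.5),(.442,-.3585,.14,-5.5))
```

```text
[[249.98619003 155.30536335]
 [249.87982531 154.21662997]]
t 15.62 pos [ 0.4811 -0.0353  0.2711] yaw -1.33 tilt 0.03 w 0.048056113124970594 0.0 F [-0.4  0.1  0.3]
[-0.0632, 0.6479, 0.1023, 0.0347] rows 6.0
[-0.0632, 0.6479, 0.2623, 0.0347] rows 6.0
```

Red centre agrees with a seated pin (expected z 0.1575; the row matches 0.159). On to the scraper.

Call:
{"name": "servo_tool", "arguments": {
  "series": [
    [-0.0632,0.648,0.1,0.035],
    [-0.0632,0.648,0.1,0.035],
    [-0.0632,0.648,0.1,0.035],
    [-0.0632,0.648,0.1,0.035],
    [-0.0632,0.648,0.1,0.035],
    [-0.0632,0.648,0.1,0.035],
    [-0.0632,0.648,0.26,0.035],
    [-0.0632,0.648,0.26,0.035],
    [-0.0632,0.648,0.26,0.035],
    [-0.0632,0.648,0.26,0.035]
  ]
}}

```text
time_s: 16.88
ee_pos: [0.4421, -0.3584, 0.1424]
eef_rot: [3.137, -0.154, 0.002]
ft_force: [0.5, -0.4, 0.2]
grip_width: 0.0482
gripper_force: 0.0
```

Run:
```python
from g import *
from m import *
s=cam('scene')
go((.442,-.3585,.097,-5.5))
```

```text
t 16.93 pos [ 0.4423 -0.3588  0.1428] yaw -5.63 tilt 0.16 w 0.04799061462771788 0.0 F [ 0.3  0.2 -0.4]
[-0.0006, -0.0005, 0.0916, -0.0011] rows 1.0
```

Call:
{"name": "servo_tool", "arguments": {
  "series": [
    [0,0,0.05,0],
    [0,0,0.09,0],
    [0,0,0.09,0],
    [0,0,0.09,0]
  ]
}}

```text
time_s: 17.42
ee_pos: [0.442, -0.359, 0.0977]
eef_rot: [3.136, -0.156, 0.003]
ft_force: [-0.2, -0.2, 0.2]
grip_width: 0.0481
gripper_force: 0.0
```

Call:
{"name": "servo_tool", "arguments": {
  "series": [
    [0,0,0,0],
    [0,0,0,0],
    [0,0,0,0],
    [0,0,0,0],
    [0,0,0,0]
  ],
  "hand": 10,
  "grip_force": 90
}}

```text
time_s: 18.05
ee_pos: [0.4422, -0.3595, 0.0978]
eef_rot: [3.135, -0.156, 0.004]
ft_force: [-0.3, 0.3, 6.0]
grip_width: 0.0214
gripper_force: 88.5
```

Run:
```python
from g import *
go()
```

```text
t 18.05 pos [ 0.4422 -0.3595  0.0978] yaw -5.7 tilt 0.2 w 0.021445321816333785 88.52032542228699 F [-0.3  0.3  6. ]
```

Call:
{"name": "servo_tool", "arguments": {
  "series": [
    [0,0,-0.03,0],
    [0,0,-0.07,0],
    [0,0,-0.11,0],
    [0,0,-0.16,0],
    [0,-0.02,-0.28,0],
    [0,-0.1,-0.37,0],
    [0,-0.1,-0.37,0],
    [0,-0.1,-0.37,0]
  ]
}}

```text
time_s: 19.05
ee_pos: [0.4455, -0.3083, 0.2811]
eef_rot: [3.138, -0.156, -0.001]
ft_force: [-0.3, 0.3, -1.6]
grip_width: 0.0223
gripper_force: 88.4
```

Run:
```python
from g import *
from m import *
t=cam('top')
go((.44,.13,.31,3),(.44,.13,.23,3))
h=hsv(t); m=(h[...,2]>222)&(h[...,1]<18); m[:,:228]=0; m[:,306:]=0;m[:155]=0;m[255:]=0
for x in comp(m,60):
    ct=cv2.findContours(x[2].astype(np.uint8),0,2)[0][0]; a=cv2.approxPolyDP(ct,2,True).reshape(-1,2)
    print(x[0].tolist(),onz(t,[x[1]],.17)[0,:2].round(3),onz(t,a,.17)[:,:2].round(3).tolist())
```

```text
t 19.1 pos [ 0.4452 -0.3084  0.2802] yaw -5.71 tilt 0.13 w 0.021736552009279417 88.4169352054596 F [-0.3 -0.6 -2.1]
[-0.0977, -0.8715, -0.0596, -0.0726] rows 8.0
[-0.0977, -0.8715, 0.1004, -0.0726] rows 8.0
[238, 175, 20, 22, 275] [0.532 0.081] [[0.559, 0.103], [0.501, 0.099], [0.498, 0.087], [0.54, 0.048], [0.555, 0.071]]
[273, 179, 25, 18, 345] [ 0.521 -0.032] [[0.537, -0.066], [0.544, -0.038], [0.536, 0.002], [0.495, -0.001], [0.505, -0.066]]
[248, 213, 27, 21, 282] [0.424 0.029] [[0.44, 0.072], [0.391, 0.008], [0.397, -0.001], [0.413, -0.001], [0.439, 0.019], [0.448, 0.042]]
```

Call:
{"name": "servo_tool", "arguments": {
  "series": [
    [0.02,-0.1,-0.06,-0.02],
    [0.04,-0.35,-0.06,-0.05],
    [0.0762,-0.888,-0.06,-0.0725],
    [0.0762,-0.888,-0.06,-0.0725],
    [0.0762,-0.888,-0.06,-0.0725],
    [0.0762,-0.888,-0.06,-0.0725],
    [0.0762,-0.888,-0.06,-0.0725],
    [0.0762,-0.888,-0.06,-0.0725],
    [0.0762,-0.888,-0.06,-0.0725],
    [0.0762,-0.888,0.05,-0.0725],
    [0.0762,-0.888,0.06,-0.0725],
    [0.0762,-0.888,0.06,-0.0725]
  ]
}}

```text
time_s: 20.6
ee_pos: [0.5283, 0.1278, 0.2514]
eef_rot: [3.14, 0.079, -0.002]
ft_force: [0.8, 0.3, -0.6]
grip_width: 0.0212
gripper_force: 88.6
```

Run:
```python
from g import *
from m import *
s=cam('scene');go((.527,.13,.222,3),(.540,-.14,.222,3))
f=s['frame'][100:220,200:360,::-1]; cv2.imwrite('pics/k.png',cv2.resize(f,None,fx=4,fy=4,interpolation=2))
```

```text
t 20.65 pos [0.5292 0.1282 0.2525] yaw 2.9 tilt 0.08 w 0.021771295723297706 88.60280513763428 F [ 0.4  0.7 -1.4]
[-0.0042, -0.0037, 0.0609, -0.0009] rows 1.0
[-0.0055, 0.5369, 0.0609, -0.0009] rows 5.0
```

View pics/k.png

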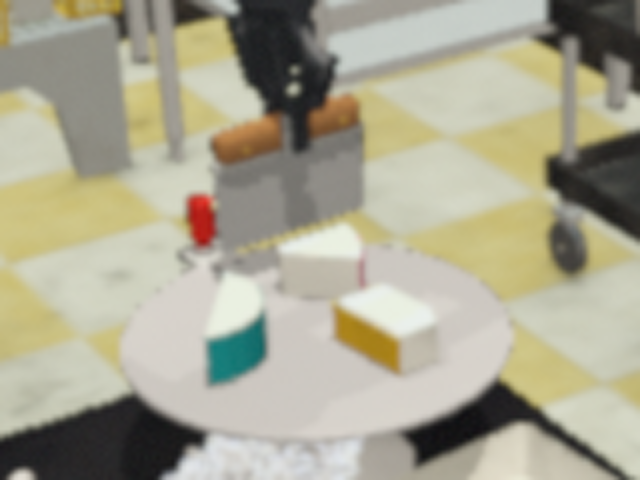

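The pin is seated with its collar on the lug at crop (203,225). The blade hangs level behind the wedge at crop (285,210), and all three offcuts are on the plate. Lowering and sweeping the wedge/block column.

Call:
{"name": "servo_tool", "arguments": {
  "series": [
    [-0.004,-0.002,0.04,0],
    [-0.004,-0.002,0.06,0],
    [-0.004,-0.002,0.06,0],
    [-0.004,0.03,0.06,0],
    [-0.004,0.06,0.06,0],
    [-0.004,0.09,0.06,0],
    [-0.004,0.12,0.06,0],
    [-0.004,0.15,0.06,0],
    [-0.004,0.18,0.06,0],
    [-0.004,0.21,0.06,0],
    [-0.004,0.24,0.06,0],
    [-0.004,0.27,0.06,0]
  ]
}}

```text
time_s: 22.15
ee_pos: [0.5333, -0.0066, 0.2213]
eef_rot: [3.141, 0.082, -0.0]
ft_force: [0.6, 0.3, -1.2]
grip_width: 0.0222
gripper_force: 88.7
```

Run:
```python
from g import *
from m import *
go((.540,-.15,.222,3))
s=cam('scene');f=s['frame'][120:260,200:380,::-1]; cv2.imwrite('pics/k2.png',cv2.resize(f,None,fx=4,fy=4,interpolation=2))
```

```text
t 22.15 pos [ 0.5333 -0.0066  0.2213] yaw 2.99 tilt 0.0 w 0.02216408342692051 88.68701577186584 F [ 0.6  0.3 -1.2]
[-0.0017, 0.2871, -0.0015, -0.0001] rows 3.0
```

View pics/k2.png

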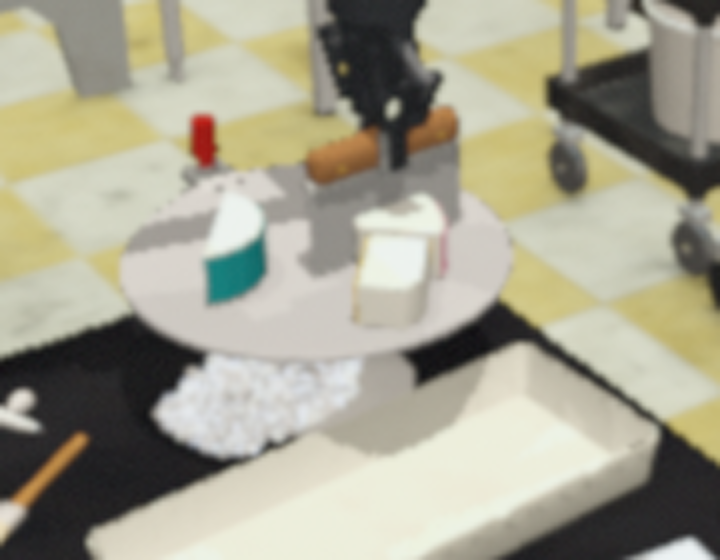

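The wedge is flat against the blade at crop (400,230), with the block ahead of it near (392,280), nearing the rim. The segment and pin are undisturbed. Continuing.

Call:
{"name": "servo_tool", "arguments": {
  "series": [
    [0,0.03,0,0],
    [0,0.06,0,0],
    [0,0.09,0,0],
    [0,0.12,0,0],
    [0,0.15,0,0],
    [0,0.18,0,0],
    [0,0.21,0,0],
    [0,0.24,0,0],
    [0,0.27,0,0],
    [0,0.29,0,0],
    [0,0.29,0,0],
    [0,0.29,0,0]
  ]
}}

```text
time_s: 23.7
ee_pos: [0.5407, -0.1501, 0.2212]
eef_rot: [-3.14, -0.082, 0.0]
ft_force: [-0.1, -0.1, -1.5]
grip_width: 0.022
gripper_force: 88.7
```

```bash
cat > o.py <<'E'
from m import *
def look():
    for n,b in(('top',(218,150,372,295)),('scene',(220,120,380,300))):
        c=cam(n);h=hsv(c); k=np.zeros(h.shape[:2],bool);k[b[1]:b[3],b[0]:b[2]]=1
        for nm,lo,hi,sm in(('teal',82,98,110),('pink',150,178,60),('yellow',18,32,130)):
            for x in comp((h[...,0]>=lo)&(h[...,0]<=hi)&(h[...,1]>sm)&(h[...,2]>50)&k,6): print(n,nm,x[0].tolist(),x[1].round(1),'z.15',onz(c,[x[1]],.15)[0,:2].round(3),'z.02',onz(c,[x[1]],.02)[0,:2].round(3))
        if n=='top':
            m=(h[...,2]>222)&(h[...,1]<18)&k; m[:,306:]=0
            for x in comp(m,40): print('white top',x[0].tolist(),onz(c,[x[1]],.17)[0,:2].round(3))
E
python3 - <<'E'
from o import *; from g import go
look(); go((.42,-.13,.31,3))
E
```

```text
white top [218, 202, 7, 17, 51] [0.465 0.149]
scene teal [252, 180, 14, 15, 135] [258.4 187.8] z.15 [0.407 0.001] z.02 [0.503 0.204]
scene pink [220, 286, 24, 14, 121] [232. 295.] z.15 [ 0.142 -0.377] z.02 [ 0.192 -0.239]
scene pink [245, 286, 8, 8, 14] [249.4 289.1] z.15 [ 0.182 -0.382] z.02 [ 0.239 -0.245]
scene pink [259, 293, 15, 7, 41] [265.1 297. ] z.15 [ 0.198 -0.424] z.02 [ 0.258 -0.295]
scene yellow [307, 245, 19, 7, 100] [314.1 247.7] z.15 [ 0.383 -0.337] z.02 [ 0.474 -0.193]
t 23.8 pos [ 0.5407 -0.1499  0.2213] yaw 3.02 tilt 0.02 w 0.02203276493090912 88.73696565628052 F [ 0.1  0.3 -0.9]
[-0.2391, -0.0524, -0.1774, 0.0002] rows 3.0
```

Call:
{"name": "servo_tool", "arguments": {
  "series": [
    [0,0,-0.1,0],
    [-0.05,0,-0.16,0],
    [-0.222,-0.2,-0.16,0],
    [-0.222,-0.562,-0.16,0],
    [-0.222,-0.562,-0.16,0],
    [-0.222,-0.562,-0.16,0],
    [-0.222,-0.562,-0.16,0],
    [-0.222,-0.562,-0.16,0]
  ]
}}

```text
time_s: 24.8
ee_pos: [0.4137, 0.1278, 0.3015]
eef_rot: [-3.139, -0.092, 0.0]
ft_force: [-0.5, -0.7, -1.5]
grip_width: 0.0217
gripper_force: 89.1
```

Run:
```python
from o import *; from g import go
look(); go((.415,.125,.2213,3),(.43,-.15,.2213,3))
```

```text
white top [218, 153, 88, 85, 2069] [0.543 0.013]
white top [268, 197, 24, 43, 457] [ 0.436 -0.019]
white top [247, 213, 29, 23, 309] [0.423 0.03 ]
white top [226, 218, 13, 26, 201] [0.399 0.115]
white top [239, 222, 22, 31, 296] [0.372 0.064]
white top [218, 277, 30, 18, 86] [0.249 0.109]
scene teal [252, 180, 14, 15, 132] [258.6 187.7] z.15 [0.408 0.002] z.02 [0.504 0.204]
scene pink [249, 286, 7, 4, 10] [251.7 287.7] z.15 [ 0.188 -0.38 ] z.02 [ 0.246 -0.243]
scene pink [221, 290, 26, 10, 80] [233.  295.4] z.15 [ 0.143 -0.379] z.02 [ 0.193 -0.242]
scene pink [260, 295, 14, 5, 29] [266.  297.6] z.15 [ 0.199 -0.426] z.02 [ 0.259 -0.298]
scene yellow [307, 245, 19, 7, 98] [314.  247.7] z.15 [ 0.382 -0.337] z.02 [ 0.474 -0.193]
t 24.9 pos [0.415  0.125  0.3014] yaw 3.15 tilt 0.04 w 0.021528559789932643 89.14676785469055 F [-0.4 -0.7 -1.2]
[0.0, -0.0, 0.1603, 0.0012] rows 2.0
[-0.0003, 0.5508, 0.1603, 0.0012] rows 5.0
```

Call:
{"name": "servo_tool", "arguments": {
  "series": [
    [0,0,0.08,0],
    [0,0,0.14,0],
    [0,0,0.16,0.001],
    [0,0,0.16,0.001],
    [0,0.03,0.16,0.001],
    [0,0.06,0.16,0.001],
    [0,0.09,0.16,0.001],
    [0,0.12,0.16,0.001],
    [0,0.15,0.16,0.001],
    [0,0.18,0.16,0.001],
    [0,0.21,0.16,0.001],
    [0,0.24,0.16,0.001],
    [0,0.27,0.16,0.001],
    [0,0.3,0.16,0.001],
    [0,0.33,0.16,0.001],
    [0,0.36,0.16,0.001]
  ]
}}

```text
time_s: 26.9
ee_pos: [0.4248, -0.0563, 0.2213]
eef_rot: [-3.141, -0.079, 0.0]
ft_force: [-0.2, 0.0, -1.7]
grip_width: 0.0217
gripper_force: 89.0
```

Run:
```python
from o import *; from g import go
look(); go((.43,-.15,.2213,3))
```

```text
top teal [300, 235, 6, 6, 10] [302.9 237.6] z.15 [ 0.378 -0.079] z.02 [ 0.389 -0.073]
scene teal [257, 191, 29, 17, 290] [271.3 200.8] z.15 [ 0.403 -0.085] z.02 [0.498 0.103]
scene pink [248, 286, 7, 6, 14] [250.9 288.2] z.15 [ 0.186 -0.381] z.02 [ 0.244 -0.244]
scene pink [220, 289, 25, 11, 113] [232.5 295.3] z.15 [ 0.142 -0.378] z.02 [ 0.192 -0.241]
scene pink [259, 293, 16, 7, 49] [265.4 297. ] z.15 [ 0.199 -0.424] z.02 [ 0.259 -0.295]
scene yellow [307, 245, 19, 7, 99] [314.  247.7] z.15 [ 0.383 -0.337] z.02 [ 0.474 -0.192]
t 27.0 pos [ 0.4251 -0.0569  0.2213] yaw 2.77 tilt 0.04 w 0.021615664790893222 88.88955473899841 F [-0.1  0.6 -1.2]
[0.0008, 0.1865, 0.0001, -0.0019] rows 2.0
```

Segment rides flat against the blade. Pushing it over.

Call:
{"name": "servo_tool", "arguments": {
  "series": [
    [0,0.03,0,0],
    [0,0.06,0,0],
    [0,0.09,0,0],
    [0,0.12,0,0],
    [0,0.15,0,0],
    [0,0.18,0,0],
    [0,0.19,0,0],
    [0,0.19,0,0]
  ]
}}

```text
time_s: 28.0
ee_pos: [0.4294, -0.1505, 0.2212]
eef_rot: [-3.14, -0.077, 0.0]
ft_force: [0.0, 0.1, -2.7]
grip_width: 0.0217
gripper_force: 89.0
```

Call:
{"name": "servo_tool", "arguments": {
  "series": [
    [0,0,-0.08,0],
    [0,0.05,-0.15,0],
    [0,0.3,-0.15,0.05],
    [0.03,0.38,-0.15,0.0725],
    [0.03,0.38,-0.15,0.0725],
    [0.03,0.38,-0.15,0.0725],
    [0.03,0.38,-0.15,0.0725]
  ]
}}

```text
time_s: 28.88
ee_pos: [0.4536, -0.3382, 0.2958]
eef_rot: [-3.136, 0.16, 0.002]
ft_force: [-1.0, -0.1, -2.4]
grip_width: 0.0215
gripper_force: 89.0
```

Run:
```python
from o import *; from g import go
look(); go((.4422,-.3595,.20,-5.7))
c=cam('top'); f=cv2.cvtColor(c['frame'],cv2.COLOR_RGB2HSV)
# edges on plate: any structure
g=cv2.cvtColor(c['frame'],cv2.COLOR_RGB2GRAY); e=cv2.Canny(g,60,140)
yy,xx=np.mgrid[:400,:640]; P=onz(c,np.c_[xx.ravel(),yy.ravel()],.13)
ins=(np.hypot(P[:,0]-.4883,P[:,1]-.0257)<.135).reshape(400,640); print('plate px',ins.sum(),'edge px',(e[ins]>0).sum())
for a in np.argwhere((e>0)&ins)[::6]: print(a[::-1],end=' ')
cv2.imwrite('pics/last.png',c['frame'][:,:,::-1])
```

```text
scene pink [220, 287, 25, 13, 129] [232.4 295. ] z.15 [ 0.142 -0.377] z.02 [ 0.193 -0.24 ]
scene pink [248, 286, 26, 14, 74] [261.4 294.4] z.15 [ 0.196 -0.412] z.02 [ 0.255 -0.28 ]
scene pink [274, 295, 4, 5, 6] [275.8 297.2] z.15 [ 0.217 -0.437] z.02 [ 0.281 -0.31 ]
scene yellow [307, 244, 20, 8, 112] [314.5 247.5] z.15 [ 0.384 -0.337] z.02 [ 0.476 -0.193]
t 28.98 pos [ 0.4537 -0.3376  0.2962] yaw -5.76 tilt 0.07 w 0.02175132193019061 89.03035998344421 F [-0.2  0.3 -1.8]
[-0.0184, 0.0458, 0.1923, -0.0005] rows 2.0
plate px 6569 edge px 169
[311 192] [308 195] [307 198] [222 201] [303 202] [298 206] [297 208] [312 210] [293 213] [310 214] [290 216] [288 218] [306 219] [286 221] [284 223] [301 224] [298 226] [278 228] [296 229] [277 231] [274 233] [292 234] [272 236] [289 237] [269 239] [267 241] [283 242] [282 244] [263 247]
```

Call:
{"name": "servo_tool", "arguments": {
  "series": [
    [-0.0184,0.0458,0.1,0],
    [-0.0184,0.0458,0.19,0],
    [-0.0184,0.0458,0.23,0],
    [-0.0184,0.0458,0.23,0],
    [-0.0184,0.0458,0.23,0]
  ]
}}

```text
time_s: 29.65
ee_pos: [0.4433, -0.3611, 0.1826]
eef_rot: [3.136, -0.158, 0.003]
ft_force: [0.1, -0.2, -1.2]
grip_width: 0.0217
gripper_force: 89.1
```

Run:
```python
from m import *; from g import go
c=cam('scene'); go((.4422,-.3595,.16,-5.7),(.4422,-.3595,.0978,-5.7))
```

```text
t 29.7 pos [ 0.4435 -0.3614  0.183 ] yaw -5.79 tilt 0.17 w 0.021896956784587068 89.05896306037903 F [-0.4  0.7 -1.2]
[-0.0029, -0.0035, 0.0459, -0.0007] rows 1.0
[-0.0029, -0.0035, 0.1703, -0.0007] rows 2.0
```

Call:
{"name": "servo_tool", "arguments": {
  "series": [
    [0,0,0.03,0],
    [0,0,0.04,0],
    [0,0,0.04,0],
    [0,0,0.04,0]
  ]
}}

```text
time_s: 30.2
ee_pos: [0.4426, -0.3612, 0.1613]
eef_rot: [3.138, -0.16, 0.0]
ft_force: [-0.2, -0.9, -1.6]
grip_width: 0.022
gripper_force: 89.1
```

Run:
```python
from m import *; from g import go
go((.4422,-.3595,.16,-5.7),(.4422,-.3595,.0978,-5.7))
```

```text
t 30.2 pos [ 0.4426 -0.3612  0.1613] yaw -5.84 tilt 0.0 w 0.02202822019269652 89.06001091003418 F [-0.2 -0.9 -1.6]
[-0.0011, -0.0033, 0.0026, -0.0011] rows 1.0
[-0.0011, -0.0033, 0.127, -0.0011] rows 2.0
```

Call:
{"name": "servo_tool", "arguments": {
  "series": [
    [-0.001,-0.0033,0,-0.001],
    [-0.001,-0.0033,0.02,-0.001],
    [-0.001,-0.0033,0.035,-0.001],
    [-0.001,-0.0033,0.05,-0.001],
    [-0.001,-0.0033,0.065,-0.001],
    [-0.001,-0.0033,0.08,-0.001],
    [-0.001,-0.0033,0.095,-0.001],
    [-0.001,-0.0033,0.105,-0.001],
    [-0.001,-0.0033,0.115,-0.001],
    [-0.001,-0.0033,0.122,-0.001],
    [-0.001,-0.0033,0.122,-0.001]
  ]
}}

```text
time_s: 31.58
ee_pos: [0.442, -0.3593, 0.1001]
eef_rot: [-3.137, 0.157, 0.001]
ft_force: [-0.0, 0.1, -2.5]
grip_width: 0.0218
gripper_force: 89.1
```

Call:
{"name": "servo_tool", "arguments": {
  "series": [
    [0,0,0.003,0],
    [0,0,0.006,0],
    [0,0,0.007,0],
    [0,0,0.007,0]
  ]
}}

```text
time_s: 32.08
ee_pos: [0.4422, -0.3595, 0.0978]
eef_rot: [3.137, -0.156, 0.001]
ft_force: [-1.1, 0.8, 6.3]
grip_width: 0.0218
gripper_force: 90.1
```

Call:
{"name": "servo_tool", "arguments": {
  "series": [
    [0,0,0,0],
    [0,0,0,0],
    [0,0,0,0],
    [0,0,0,0]
  ],
  "hand": 50
}}

```text
time_s: 32.58
ee_pos: [0.4422, -0.3594, 0.0967]
eef_rot: [-3.138, 0.156, 0.0]
ft_force: [-0.1, 0.7, 0.1]
grip_width: 0.05
gripper_force: 0.0
```

Call:
{"name": "servo_tool", "arguments": {
  "series": [
    [0,0,-0.05,0],
    [0,0,-0.15,0],
    [0,0,-0.28,0],
    [-0.1,0,-0.36,0],
    [-0.3,0.2,-0.38,0],
    [-0.46,0.36,-0.38,0],
    [-0.46,0.36,-0.38,0],
    [-0.46,0.36,-0.38,0]
  ]
}}

```text
time_s: 33.58
ee_pos: [0.1989, -0.5124, 0.2869]
eef_rot: [3.137, -0.156, 0.001]
ft_force: [1.1, -1.0, 0.2]
grip_width: 0.0501
gripper_force: 0.0
```

Run:
```python
from o import *; from g import go
go(); look()
t=cam('top');s=cam('scene')
g=cv2.cvtColor(t['frame'],cv2.COLOR_RGB2GRAY); e=cv2.Canny(g,60,140)
yy,xx=np.mgrid[:400,:640]; P=onz(t,np.c_[xx.ravel(),yy.ravel()],.13)
ins=(np.hypot(P[:,0]-.4883,P[:,1]-.0257)<.135).reshape(400,640); print('edge px on plate',(e[ins]>0).sum(),np.argwhere((e>0)&ins)[::4,::-1].tolist())
# tray contents: local contrast edges in tray floor
Q=onz(t,np.c_[xx.ravel(),yy.ravel()],.03); 
k=np.zeros((400,640),bool); k[165:290,312:362]=1
for x in comp((e>0)&k,10): print('tray edge',x[0].tolist(),onz(t,[x[1]],.03)[0,:2].round(3))
us=[]
for c,n,b in((t,'t',(385,185,409,245)),(s,'s',(290,225,372,300))):
    h=hsv(c); m=(h[...,0]>5)&(h[...,0]<18)&(h[...,1]>90)&(h[...,2]>60); kk=np.zeros_like(m);kk[b[1]:b[3],b[0]:b[2]]=1
    x=max(comp(m&kk,40),key=lambda x:x[0][4]); us.append(x[1]); print(n,x[0].tolist(),x[1])
print('handle',tri(t,us[0],s,us[1]))
for c,b in((t,(195,185,225,215)),(s,(230,130,280,190))):
    for r in comp(redm(c,b),5): print('pin',r[0].tolist(),r[1].round(2))
a=[max(comp(redm(c,b),5),key=lambda r:r[0][4])[1] for c,b in((t,(195,185,225,215)),(s,(230,130,280,190)))]; print(tri(t,a[0],s,a[1]))
```

```text
t 33.58 pos [ 0.1989 -0.5124  0.2869] yaw -5.7 tilt 0.04 w 0.0500724532483557 0.0 F [ 1.1 -1.   0.2]
scene pink [220, 294, 13, 6, 45] [226.3 297.1] z.15 [ 0.129 -0.376] z.02 [ 0.176 -0.238]
scene yellow [307, 244, 19, 8, 100] [314.1 247.6] z.15 [ 0.383 -0.337] z.02 [ 0.475 -0.192]
edge px on plate 7 [[222, 200], [222, 207]]
tray edge [312, 165, 39, 27, 67] [ 0.594 -0.19 ]
tray edge [350, 165, 12, 83, 86] [ 0.488 -0.244]
tray edge [315, 176, 39, 40, 260] [ 0.518 -0.17 ]
tray edge [318, 196, 17, 47, 105] [ 0.423 -0.134]
tray edge [314, 213, 48, 77, 182] [ 0.293 -0.2  ]
tray edge [312, 254, 3, 27, 27] [ 0.297 -0.103]
tray edge [334, 286, 28, 4, 31] [ 0.232 -0.208]
t [394, 193, 9, 45, 331] [397.92145015 215.03323263]
s [315, 247, 49, 26, 571] [339.37302977 259.4290718 ]
handle (array([ 0.44331164, -0.3590405 ,  0.1000004 ]), np.float64(0.0009846779137912918))
pin [201, 200, 9, 8, 53] [204.26 203.62]
pin [247, 149, 6, 12, 57] [250.07 154.32]
(array([0.48143729, 0.20070387, 0.15684867]), np.float64(0.0014423892928810674))
```

Run:
```python
from m import *
t=cam('top');s=cam('scene')
for c,n,b in((t,'t',(306,165,360,285)),(s,'s',(225,190,372,282))):
    f=c['frame'].astype(int); v=f.min(2)[b[1]:b[3],b[0]:b[2]]
    st=(3,4) if n=='t' else (4,4)
    print(n); 
    for r in range(0,v.shape[0],st[0]): print(b[1]+r,' '.join('%3d'%q for q in v[r,::st[1]]))
```

```text
t
165 121 140 141 143 139 144 148 150 150 155 114 109  26  30
168 170 140 147 149 149 162 222 225 234 233 162  83  26  32
171 209 232 229 233 231 231 231 231 231 231 163  99  25  30
174 205 197 227 225 230 232 231 231 231 231 225  98  25  23
177 208 209 231 230 138 134 134 217 229 231 225 109  20  29
180 210 211 207 216 223 234 234 231 231 232 222 112  19  30
183 208 209 212 153 230 235 236 233 231 230 234 110   7  33
186 211 208 210 151 155 161 159 203 230 231 231 119  81  30
189 208 207 208 153 142 161 163 212 232 231 232 162 110  27
192 206 205 208 179 144 161 163 212 167 232 219 140 158  27
195 207 209 209 202 125 130 145 147 234 231 232 125 111  25
198 207 207 209 197 230 231 218 235 232 232 232 235 155  28
201 211 212 212 203 229 234 207 232 231 231 232 133 125  24
204 210 209 214 201 228 144 233 230 232 232 239 169  99  25
207 210 213 213 204 229 154 232 230 231 232 169 215  98  17
210 211 211 214 212 231 164 230 231 231 143 232 224 110  14
213 210 210 214 211 238 230 144 132 224 235 231 223 111   4
216 212 213 213 215 152 228 226 226 228 231 231 234 103  13
219 210 211 219 21
[... 4099 characters left out ...]
  35 136  35  39  42  79 144 140 132  99  88  85  82  75  66  60  52  77 109 118 146 239 238
266  68 126 191 222 223 222 223 223 223 223 223 222  81  40 108  49  32  42  38  90 132 104  46  65  78  67  57  52  70 112 118 124 132 142 162 190 239
270  23  92 124 189 222 223 223 223 222 222 222 223 219 217 192  50  37  43  50  67  45  38  42  95  52  61 108 120 120 135 141 148 170 156 211 235 240
274  33  24  92 128 195 219 222 223 223 223 223 220 198 165 146 114  32  40  41  38  39  37  43 153 119 120 121 141 143 164 159 188 230 239 239 226 191
278  36  36  26  91 124 144 203 223 223 212 186 163 145 142 134 114  37  38  40  37  98 205 187 141 132 144 155 163 164 221 237 239 234 203 182 180 180
```

```bash
python3 -c "
from workcell import job_done
print(job_done())"
```

```text
the job is handed in; nothing more can be done
None
```

The job is handed in, but I was not told the result: my last camera checks showed the plate locked with the pin fully down, the plate clear, three pieces lying in the tray (told apart by outline, not colour), and the scraper back down in its slot, at about 34 s of the 69 s allowed; I did not re-check the bottles and cups at the end.

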